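# Load the sharpening stone under the holder's leaf spring

## Task

Load the sharpening stone into its holder: with the fingertips press the bare ledge of its board all the way down against the sprung floor and, keeping it pressed, slide it along so that its nose passes under the lips and the leaf spring, until the nose is fully home against the end stop; then let go and leave it there. Push only: do not pick the stone or its board up, and do not disturb the flask, the mug or the screwdriver.

Things in the scene. Friction and masses are not known exactly. Their poses are not given: they have to be found in the camera images.
- holder: Stone holder, steel and aluminium, fixed to the table, 310 x 110 mm, 51 mm high. Origin on the table, mid-width, below the lips' entrance; x along the slide direction (towards the end stop), z up. Reaches from x = -210 to 100 mm. Its black floor (x = -202 to 61 mm) is sprung. Side rails 68 mm apart guide the board, tops 36 mm above the table behind the entrance, 40 mm beyond it.
- holder_entrance (a point): Middle of the lips' entrance, 30 mm above the table; axes as the holder. From x = 0 to 60 mm of the holder two lips overhang the board's edges: 52 mm free between them, undersides 32.5 mm and tops 41.5 mm above the table. All slideways are smooth (friction about 0.25).
- holder_stop (a point): Middle of the end stop's face (x = 63 mm of the holder), where the board's nose must arrive, 30 mm above the table; axes as the holder. Rigid: the push rises sharply there.
- sprung_floor (a joint): Depth of the sprung floor: 0 = up (top 31 mm above the table; the nose would hit the lips), 0.009 m = fully down on its stop (top 22 mm). Its spring pushes up with 6.5 N at the top, 14 N fully down; the board's weight helps with 2 to 3 N. It moves straight down without tilting, wherever pressed. The nose clears the lips once it is 6.5 mm down.
- leaf (a joint): Rotation of the leaf spring, a bent steel strip 24 mm wide at mid-width, held at x = 84 mm of the holder, 38 mm above the table, reaching back towards the entrance with a bent-up toe: 0 = at rest, about 0.08 to 0.18 rad once the nose lies under it. It presses on the nose with about 5 N; the whole slide takes a push of 2 to 8 N, up to 15 N as the nose lifts the spring.
- leaf_toe (a point): Underside of the leaf spring's lowest bend, at x = 47 mm of the holder and 26 mm above the table when at rest (its bent-up tip at x = 28 mm, 36 mm above the table).
- stone_board: Loose grey stone (90 x 46 x 16 mm) glued on a wooden board (174 x 64 x 8 mm), 190 to 290 g, starting on the sprung floor, nose 8 to 22 mm short of the lips. Origin: centre of the board's underside; x points to the nose along the slide, z up. The stone spans x = -43 to 47 mm, top 24 mm above the underside. Behind it is the bare thumb ledge (44 mm long), ahead the bare nose (40 mm).
- thumb_ledge (a point): Centre of the bare ledge's top face, 22 mm behind the stone's upright rear end face (16 mm high, which can be pushed along while the ledge is pressed), 65 mm behind the board's centre; 39 mm above the table at the start, 30 mm when fully pressed down.
- board_nose (a point): Middle of the top edge of the board's nose, 87 mm ahead of the board's centre.
- flask: Steel drinking flask, 68 mm across, 190 mm high, standing on the table to one side; origin at the centre of its underside. Leave alone.
- mug: White mug, 80 mm across, 90 mm high, standing on the table; origin at the centre of its underside. Leave alone.
- screwdriver: Screwdriver lying on the table behind the holder's rear end, about 200 mm long; origin near its middle, on the underside. Leave alone.
There are look-alikes about, which are no part of the job. What is shaped like the stone_board but black or yellow is not meant.

How it is judged:
By the outcome, as a careful person would: the job done as asked, in the order asked, and still so for the second after the job is handed in, with the robot touching nothing.
It also fails if it takes over 42 s, if anything falls off the work surface, if the arm or the gripper's body presses on something with over 40 N, if the wrist force passes 120 N, or if a joint passes its speed limit or range.

## Robot

A 7-joint arm with a two-finger parallel gripper is mounted at the origin on the work surface. World frame = base frame: x ahead of the robot, y to its left, z up, the work surface at z = 0. Lengths are in m, angles in rad, forces in N, time in s.
With the tool pointing down it reaches from about 0.425 to 0.95 m from the base axis. Payload 4.7 kg.
Tool frame: the origin (TCP) lies midway between the tips of the shut fingers; the grasp point (between the pads) lies 19 mm behind it; z points along the fingers, y is the direction in which the jaws open and shut (so a half turn about z gives the same grasp; the last joint's range is limited). The gripper opens to 85 mm and grips with 20 to 120 N. Pads are 22 mm wide; open, the fingers measure 114 mm over their backs; the gripper's body (76 mm by 85 mm) begins 54 mm behind the grasp point. The pads swing forward as they close: fully open they stand 13 mm farther back than shut.
Start: joints at [1.309, 0.469, -0.049, 1.532, 0.024, 1.141, -0.082], TCP at [0.156, -0.657, 0.231] pointing down, gripper open.
Joint ranges: [-2.59, 2.59], [-0.33, 1.99], [-1.39, 1.29], [0.1, 2.45], [-1.04, 4.18], [0.21, 1.99], [-2.66, 2.66]. Speed limits (rad/s): [2.57, 2.57, 3.14, 3.14, 3.14, 3.14, 3.14].

## Interface

Orientations are given as a unit quaternion [x, y, z, w].
In Python, from rig import sense, grab_frame, sign_off gives the robot as it stands.
- The arm moves only by the shell command python3 -m jog 'ROWS' [FORCE]. ROWS is JSON, a list of rows, each an object of numbers: "x", "y", "z": the shift along the world's x, y, z in m; "wx", "wy", "wz": the turn, a rotation vector about the world's x, y, z in degrees; "grip": the closure in counts, from 0 (fully open) to 255 (shut). A call has exactly 10 rows; each row shifts and turns the commanded pose from where the row before left it; what a row does not reach is not made up. A row lasts 1/10 s, in which the tool goes at most 50 mm and 8.59 degrees, less where a joint would pass 70% of its speed; a pose out of reach is approached as far as the arm can. A call is refused whole if a number of a shift passes 0.05 or a number of a turn 8.59, either way. A call with a gripper value outside its range is refused whole. The fingers move at their own pace and stop on an object; FORCE is the grip in N (left out, the last holds). Time passes only in rows, so rows that do not move let the fingers close, or fill a call up. It gives the time, the measured TCP pose, the force and the opening at its end, in the units of the state.
- sense(): the state, without advancing time (a new reading comes with each control period).
- grab_frame(name): name is "scene" or "top" or "wrist"; returns a dict with "frame" (480x640x3 uint8, blue, green, red), "z_map" (480x640 float32, m along the optical axis (not along the pixel's ray), 0 where there is no reading), "fovy" (degrees; the focal length in pixels is half the picture's height over the tangent of half this angle, whatever the lens; pixels are square), "cx", "cy" (the principal point, pixels), "xyz" and "attitude" of the camera in the world. Camera axes: x right, y up, looking along -z (the intrinsics and any distortion apply to the point x, -y, -z); pixel columns grow to the right and rows downward; lengths in m; the calibration is good to about 2 mm. A picture is of the moment at which its call begins.
- sign_off(): hands the job in, once; it reports no verdict.
The state is a dict: "t": time; "qpos": joint angles; "qd": joint speeds; "joint_efforts": joint torques, N m; "tcp_pos": TCP position; "orientation": TCP orientation; "contact_force": force on the tool from outside, world axes, zero at the start; "ft_torque": the same for the moment, N m; "width": finger opening in m.
Only numpy, scipy, OpenCV 4.12 (cv2) and the standard library are available. Lean on these libraries where they do the work, as an engineer would, in place of code of your own. Each camera call takes 0.05 s, during which the arm holds its last target. There are 200 camera calls.

## Working session

There is one attempt and no reset: what is moved stays moved. The work goes in short steps, Python scripts to look and compute and a shell command to move; the robot and the scene stay as the last step left them, time stands still between calls to the robot, and variables do not carry over. Pictures are saved under pics/ and viewed, about 8 in all and at most 12, crops included, and the job is handed in when it is done.

```bash
ls; mkdir -p pics
cat > h.py <<'E'
import numpy as np, cv2
from scipy.spatial.transform import Rotation as R
from rig import sense, grab_frame
def K(f):
    F=240/np.tan(np.radians(f["fovy"])/2); return F,f["cx"],f["cy"]
def cloud(f):
    F,cx,cy=K(f); v,u=np.mgrid[:480,:640]; z=f["z_map"]
    p=np.stack([(u-cx)/F*z,-(v-cy)/F*z,-z],-1)
    return p@R.from_quat(f["attitude"]).as_matrix().T+np.array(f["xyz"])
def plane(f,u,v,h):
    F,cx,cy=K(f); d=R.from_quat(f["attitude"]).apply([(u-cx)/F,-(v-cy)/F,-1]); o=np.array(f["xyz"])
    return o+d*(h-o[2])/d[2]
E
python3 - <<'E'
from h import *
for n in ("scene","top"):
    f=grab_frame(n); cv2.imwrite(f"pics/{n}0.png",f["frame"]); np.save(f"pics/{n}0.npy",f,allow_pickle=True)
    print(n,[k for k in f],f["fovy"],f["cx"],f["cy"],f["xyz"],f["attitude"])
print(sense())
E
```

```text
pics
scene ['frame', 'z_map', 'fovy', 'cx', 'cy', 'xyz', 'attitude'] 55.878217182332506 323.2863315636928 242.5127425670823 [ 1.38888881 -0.14102811  0.63982729] [0.37009992 0.3037022  0.54897899 0.68513728]
top ['frame', 'z_map', 'fovy', 'cx', 'cy', 'xyz', 'attitude'] 52.47260151996643 312.93371270220496 237.26099111792547 [0.35177531 0.03240787 1.22650852] [-0.05453766  0.05632917  0.70901292 -0.70082333]
{'t': 0.1, 'qpos': array([ 1.30908417,  0.4693992 , -0.0485749 ,  1.53361228,  0.02411128,
        1.14102109, -0.08233967]), 'qd': array([ 5.82662343e-05, -2.73419193e-03, -1.17234648e-06, -4.00276531e-03,
       -2.00529677e-03,  2.49446801e-04, -1.54397573e-04]), 'joint_efforts': array([ 7.60721286e-04, -5.11515892e+01, -4.69897070e-02, -2.38390052e+01,
        1.07834677e-02,  4.36016955e-03,  1.11497167e-05]), 'tcp_pos': array([ 0.1556026 , -0.6562549 ,  0.23032441]), 'orientation': array([ 9.93233369e-01,  1.16131892e-01, -1.50328615e-04, -9.14727302e-04]), 'contact_force': array([-0.77104219,  0.24552939,  0.24147492]), 'ft_torque': array([-0.02283967,  0.01843539, -0.00360917]), 'width': 0.08565990576967444}
```

View pics/scene0.png

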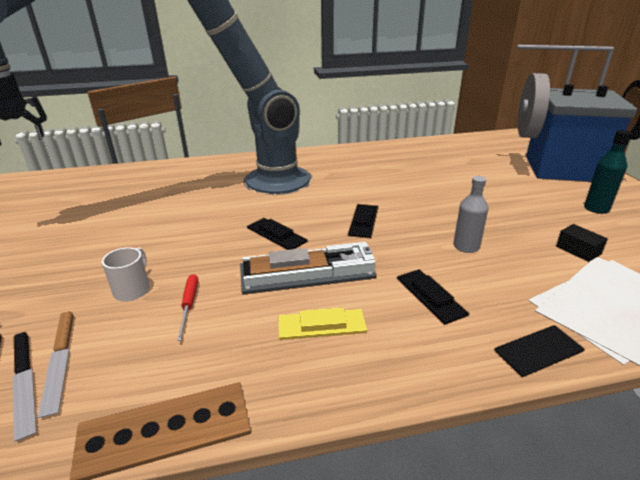

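View pics/top0.png

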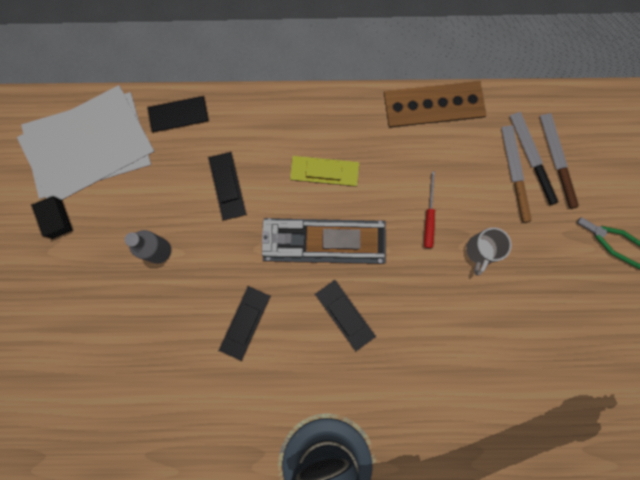

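The scene view shows the holder at (308,265), with the stone at (290,257), the mug at (127,272), the screwdriver at (188,305) and the flask at (471,220). In the top view the holder spans columns 262–386 and rows 218–264. Its end stop is to the left (world +y), and the board's ledge is at about (371,240).

Run:
```python
from h import *
f=np.load("pics/top0.npy",allow_pickle=True).item()
P=cloud(f); im=f["frame"]; hsv=cv2.cvtColor(im,cv2.COLOR_BGR2HSV)
roi=np.zeros((480,640),bool); roi[210:272,255:395]=1
def rect(m,h,n):
    m=cv2.morphologyEx(m.astype(np.uint8),cv2.MORPH_OPEN,np.ones((2,2)))
    c=max(cv2.findContours(m,0,1)[0],key=cv2.contourArea)
    w=np.array([plane(f,*p[0],h)[:2] for p in c]).astype(np.float32)
    r=cv2.minAreaRect(w); print(n,np.round(cv2.boxPoints(r),4).tolist(),np.round(r[1],3),round(r[2],2))
    return m
Z=P[...,2]
print("table z",np.median(Z[280:300,270:300]))
stone=roi&(Z>0.048)&(np.mgrid[:480,:640][1]>318)
rect(stone,.055,"stone")
rect(roi&(Z>0.008),.03,"holder depth")
brown=roi&(hsv[...,1]>110)&(Z>.02)
rect(brown,.039,"board brown")
big=cv2.resize(im[205:280,250:400],None,fx=5,fy=5,interpolation=cv2.INTER_CUBIC); cv2.imwrite("pics/crop1.png",big)
np.set_printoptions(linewidth=200)
print((Z[241,258:392:2]*1000).round().astype(int)); print((Z[214:268,371]*1000).round().astype(int))
print(plane(f,386,240,.03),plane(f,262,240,.05))
```

```text
table z 0.001192057086044307
stone [[0.5062000155448914, -0.08550000190734863], [0.5527999997138977, -0.0868000015616417], [0.5551999807357788, 0.0010999999940395355], [0.5084999799728394, 0.002300000051036477]] [0.088 0.047] 88.46
holder depth [[0.4708999991416931, -0.14890000224113464], [0.5792999863624573, -0.1525000035762787], [0.5893999934196472, 0.1517000049352646], [0.48089998960494995, 0.15530000627040863]] [0.304 0.109] 88.1
board brown [[0.4984999895095825, -0.13109999895095825], [0.5584999918937683, -0.1331000030040741], [0.5641999840736389, 0.04190000146627426], [0.5042999982833862, 0.04390000179409981]] [0.175 0.06 ] 88.13
[ 2  7 46 49 49 47 44 35 38 33 32 29 31 30 39 37 36 13 14 16 13 11 13 27 41 37 41 41 44 39 41 41 39 60 55 57 59 57 59 51 60 55 55 57 58 57 58 56 59 58 56 43 42 41 43 41 40 41 40 39 36 33 33 13 -1  4
  2]
[-2  2  4  0  5  3  5 11 11 11 37 40 34 32 38 39 39 37 41 42 37 40 40 40 40 42 37 40 42 44 40 42 40 41 42 39 41 38 40 40 35 37 39 30 17 18 12 17 10 10  2 -1  3  0]
[ 0.53212418 -0.15330575  0.03      ] [0.53259423 0.15284487 0.05      ]
```

View pics/crop1.png

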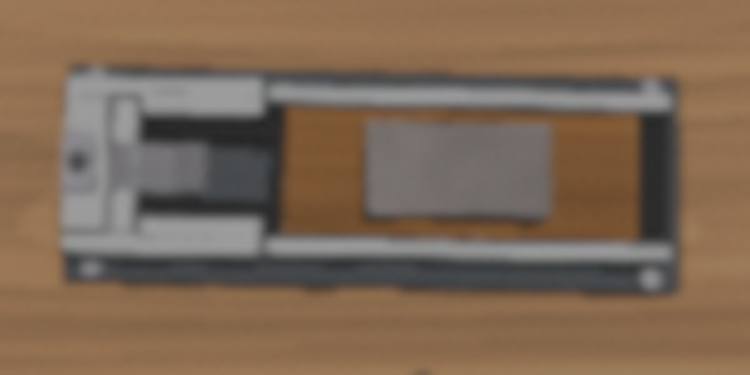

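```bash
python3 -m jog '[{"x":0.0187,"y":0.0277,"wz":3.74,"grip":255},{"x":0.0187,"y":0.0277,"wz":3.74,"grip":255},{"x":0.0187,"y":0.0277,"wz":3.74,"grip":255},{"x":0.0187,"y":0.0277,"wz":3.74,"grip":255},{"x":0.0187,"y":0.0277,"wz":3.74,"grip":255},{"x":0.0187,"y":0.0277,"wz":3.74,"grip":255},{"x":0.0187,"y":0.0277,"wz":3.74,"grip":255},{"x":0.0187,"y":0.0277,"wz":3.74,"grip":255},{"x":0.0187,"y":0.0277,"wz":3.74,"grip":255},{"x":0.0187,"y":0.0277,"wz":3.74,"grip":255}]' 60
python3 -m jog '[{"x":0.0187,"y":0.0277,"wz":3.74,"z":-0.005,"grip":255},{"x":0.0187,"y":0.0277,"wz":3.74,"z":-0.005,"grip":255},{"x":0.0187,"y":0.0277,"wz":3.74,"z":-0.005,"grip":255},{"x":0.0187,"y":0.0277,"wz":3.74,"z":-0.005,"grip":255},{"x":0.0187,"y":0.0277,"wz":3.74,"z":-0.01,"grip":255},{"x":0.0187,"y":0.0277,"wz":3.74,"z":-0.01,"grip":255},{"x":0.0187,"y":0.0277,"wz":3.74,"z":-0.01,"grip":255},{"x":0.0187,"y":0.0277,"wz":3.74,"z":-0.01,"grip":255},{"x":0.0187,"y":0.0277,"wz":3.74,"z":-0.01,"grip":255},{"x":0.0187,"y":0.0277,"wz":3.74,"z":-0.01,"grip":255}]'
python3 -m jog '[{},{},{},{},{},{},{},{},{},{}]'
python3 - <<'E'
from h import *
s=sense(); print(R.from_quat(s["orientation"]).as_matrix().round(4), s["qpos"].round(2))
f=grab_frame("wrist"); np.save("pics/w1.npy",f,allow_pickle=True); cv2.imwrite("pics/w1.png",f["frame"]); print(f["xyz"],f["fovy"])
E
```

```text
[[ 9.730e-01  2.307e-01 -5.000e-04]
 [ 2.307e-01 -9.730e-01  1.800e-03]
 [-1.000e-04 -1.900e-03 -1.000e+00]] [ 1.31  0.47 -0.05  1.53  0.02  1.14 -0.08]
[ 0.23166032 -0.63916047  0.37409365] 63.62237738140928invalid input at $[0]: expected keys x, y, z, wx, wy, wz, grip
invalid input at $[0]: expected keys x, y, z, wx, wy, wz, grip
invalid input at $[0]: expected keys x, y, z, wx, wy, wz, grip
```

View pics/w1.png

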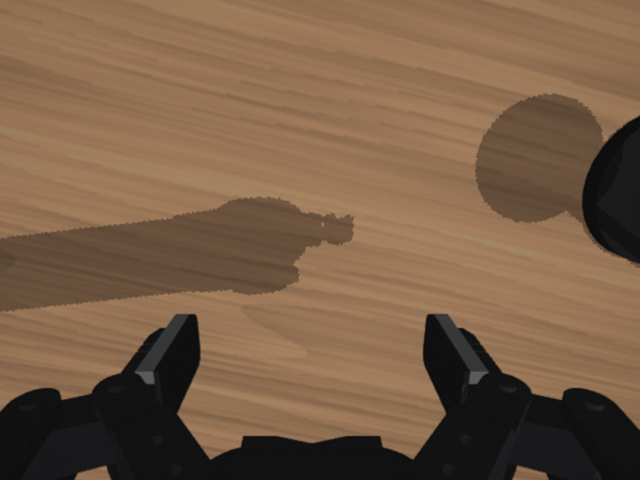

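The wrist view shows only bare table and the open fingers, because the moves were refused: every row needs all seven keys. Resending.

```bash
python3 -m jog '[{"x":0.0187,"y":0.0277,"z":0,"wx":0,"wy":0,"wz":3.74,"grip":255},{"x":0.0187,"y":0.0277,"z":0,"wx":0,"wy":0,"wz":3.74,"grip":255},{"x":0.0187,"y":0.0277,"z":0,"wx":0,"wy":0,"wz":3.74,"grip":255},{"x":0.0187,"y":0.0277,"z":0,"wx":0,"wy":0,"wz":3.74,"grip":255},{"x":0.0187,"y":0.0277,"z":0,"wx":0,"wy":0,"wz":3.74,"grip":255},{"x":0.0187,"y":0.0277,"z":0,"wx":0,"wy":0,"wz":3.74,"grip":255},{"x":0.0187,"y":0.0277,"z":0,"wx":0,"wy":0,"wz":3.74,"grip":255},{"x":0.0187,"y":0.0277,"z":0,"wx":0,"wy":0,"wz":3.74,"grip":255},{"x":0.0187,"y":0.0277,"z":0,"wx":0,"wy":0,"wz":3.74,"grip":255},{"x":0.0187,"y":0.0277,"z":0,"wx":0,"wy":0,"wz":3.74,"grip":255}]' 60 &&
python3 -m jog '[{"x":0.0187,"y":0.0277,"z":-0.008,"wx":0,"wy":0,"wz":3.74,"grip":255},{"x":0.0187,"y":0.0277,"z":-0.008,"wx":0,"wy":0,"wz":3.74,"grip":255},{"x":0.0187,"y":0.0277,"z":-0.008,"wx":0,"wy":0,"wz":3.74,"grip":255},{"x":0.0187,"y":0.0277,"z":-0.008,"wx":0,"wy":0,"wz":3.74,"grip":255},{"x":0.0187,"y":0.0277,"z":-0.008,"wx":0,"wy":0,"wz":3.74,"grip":255},{"x":0.0187,"y":0.0277,"z":-0.008,"wx":0,"wy":0,"wz":3.74,"grip":255},{"x":0.0187,"y":0.0277,"z":-0.008,"wx":0,"wy":0,"wz":3.74,"grip":255},{"x":0.0187,"y":0.0277,"z":-0.008,"wx":0,"wy":0,"wz":3.74,"grip":255},{"x":0.0187,"y":0.0277,"z":-0.008,"wx":0,"wy":0,"wz":3.74,"grip":255},{"x":0.0187,"y":0.0277,"z":-0.008,"wx":0,"wy":0,"wz":3.74,"grip":255}]'
python3 - <<'E'
from h import *
for i in range(4): f=grab_frame("wrist")
s=sense(); print(s["t"],s["tcp_pos"],R.from_quat(s["orientation"]).as_matrix().round(4), s["qpos"].round(2),s["contact_force"],s["width"])
np.save("pics/w2.npy",f,allow_pickle=True); cv2.imwrite("pics/w2.png",f["frame"]); print(f["xyz"],f["attitude"])
E
```

```text
t: 1.15
tcp_pos: [0.3432, -0.3785, 0.2312]
orientation: [0.903, 0.43, -0.0, -0.0]
contact_force: [0.2, -0.6, -0.2]
width: 0.0001
t: 2.15
tcp_pos: [0.5302, -0.1018, 0.1508]
orientation: [0.718, 0.696, -0.0, -0.0]
contact_force: [0.4, -0.4, 0.2]
width: 0.0001
2.35 [ 0.52956803 -0.10223986  0.15083903] [[ 3.120e-02  9.995e-01 -1.200e-03]
 [ 9.995e-01 -3.120e-02  3.000e-04]
 [ 3.000e-04 -1.200e-03 -1.000e+00]] [ 0.56  0.4  -0.56  1.92  0.26  0.9  -0.16] [ 1.02758586 -0.67021685  0.67971227] -0.0002488979086058772
[ 0.53278031 -0.02329709  0.29457837] [-0.15322711  0.00215067 -0.01435017  0.98808446]
```

View pics/w2.png

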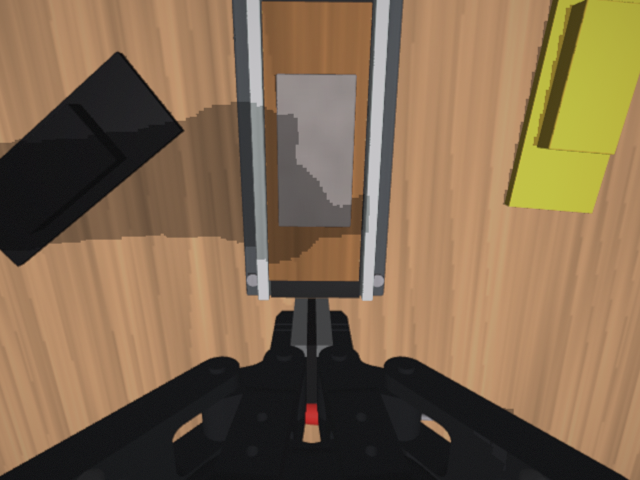

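The wrist view shows the stone's rear edge at row 227 (columns 278–351), the ledge's rear edge at row 282, and the fingertips at (312,300). I'll convert these to positions.

Run:
```python
from h import *
f=np.load("pics/w2.npy",allow_pickle=True).item()
for n,u,v,h in [("stone rl",278,226,.055),("stone rr",351,227,.055),("stone fl",277,74,.055),("stone fr",356,74,.055),("ledge l",268,281,.039),("ledge r",360,281,.039),("nose l",262,2,.039),("nose r",372,2,.039),("tip",312,299,.151)]:
    print(n,plane(f,u,v,h).round(4))
```

```text
stone rl [ 0.5097 -0.0872  0.055 ]
stone rr [ 0.5564 -0.0893  0.055 ]
stone fl [0.514  0.0024 0.055 ]
stone fr [0.5591 0.0011 0.055 ]
ledge l [ 0.4987 -0.132   0.039 ]
ledge r [ 0.5645 -0.1339  0.039 ]
nose l [0.5063 0.0427 0.039 ]
nose r [0.5699 0.0408 0.039 ]
tip [ 0.5311 -0.0928  0.151 ]
```

```bash
python3 -m jog '[{"x":0.001,"y":0,"z":-0.015,"wx":0,"wy":0,"wz":0,"grip":255},{"x":0,"y":0,"z":-0.015,"wx":0,"wy":0,"wz":0,"grip":255},{"x":0,"y":0,"z":-0.015,"wx":0,"wy":0,"wz":0,"grip":255},{"x":0,"y":0,"z":-0.015,"wx":0,"wy":0,"wz":0,"grip":255},{"x":0,"y":0,"z":-0.015,"wx":0,"wy":0,"wz":0,"grip":255},{"x":0,"y":0,"z":-0.015,"wx":0,"wy":0,"wz":0,"grip":255},{"x":0,"y":0,"z":-0.01,"wx":0,"wy":0,"wz":0,"grip":255},{"x":0,"y":0,"z":-0.006,"wx":0,"wy":0,"wz":0,"grip":255},{"x":0,"y":0,"z":0,"wx":0,"wy":0,"wz":0,"grip":255},{"x":0,"y":0,"z":0,"wx":0,"wy":0,"wz":0,"grip":255}]' &&
python3 -m jog '[{"x":0,"y":0,"z":-0.001,"wx":0,"wy":0,"wz":0,"grip":255},{"x":0,"y":0,"z":-0.001,"wx":0,"wy":0,"wz":0,"grip":255},{"x":0,"y":0,"z":-0.001,"wx":0,"wy":0,"wz":0,"grip":255},{"x":0,"y":0,"z":-0.001,"wx":0,"wy":0,"wz":0,"grip":255},{"x":0,"y":0,"z":-0.001,"wx":0,"wy":0,"wz":0,"grip":255},{"x":0,"y":0,"z":-0.001,"wx":0,"wy":0,"wz":0,"grip":255},{"x":0,"y":0,"z":-0.001,"wx":0,"wy":0,"wz":0,"grip":255},{"x":0,"y":0,"z":-0.001,"wx":0,"wy":0,"wz":0,"grip":255},{"x":0,"y":0,"z":-0.001,"wx":0,"wy":0,"wz":0,"grip":255},{"x":0,"y":0,"z":-0.001,"wx":0,"wy":0,"wz":0,"grip":255}]'
```

```text
t: 3.35
tcp_pos: [0.5312, -0.1027, 0.0456]
orientation: [0.718, 0.696, 0.0, 0.0]
contact_force: [0.4, 0.2, 0.5]
width: 0.0
t: 4.35
tcp_pos: [0.5308, -0.1028, 0.0355]
orientation: [0.719, 0.696, -0.0, 0.0]
contact_force: [-2.4, 0.5, 6.0]
width: 0.0002
```

```bash
python3 -m jog '[{"x":0,"y":0,"z":-0.001,"wx":0,"wy":0,"wz":0,"grip":255},{"x":0,"y":0,"z":-0.001,"wx":0,"wy":0,"wz":0,"grip":255},{"x":0,"y":0,"z":-0.001,"wx":0,"wy":0,"wz":0,"grip":255},{"x":0,"y":0,"z":-0.001,"wx":0,"wy":0,"wz":0,"grip":255},{"x":0,"y":0,"z":-0.001,"wx":0,"wy":0,"wz":0,"grip":255},{"x":0,"y":0,"z":-0.0005,"wx":0,"wy":0,"wz":0,"grip":255},{"x":0,"y":0,"z":-0.0005,"wx":0,"wy":0,"wz":0,"grip":255},{"x":0,"y":0,"z":0,"wx":0,"wy":0,"wz":0,"grip":255},{"x":0,"y":0,"z":0,"wx":0,"wy":0,"wz":0,"grip":255},{"x":0,"y":0,"z":0,"wx":0,"wy":0,"wz":0,"grip":255}]'
```

```text
t: 5.35
tcp_pos: [0.5308, -0.1029, 0.0301]
orientation: [0.719, 0.696, -0.0, 0.0]
contact_force: [-2.9, -0.7, 9.4]
width: 0.0
```

```bash
python3 -m jog '[{"x":0,"y":0,"z":-0.0005,"wx":0,"wy":0,"wz":0,"grip":255},{"x":0,"y":0,"z":-0.0005,"wx":0,"wy":0,"wz":0,"grip":255},{"x":0,"y":0,"z":0,"wx":0,"wy":0,"wz":0,"grip":255},{"x":0,"y":0,"z":0,"wx":0,"wy":0,"wz":0,"grip":255},{"x":0,"y":0,"z":0,"wx":0,"wy":0,"wz":0,"grip":255},{"x":0,"y":0,"z":0,"wx":0,"wy":0,"wz":0,"grip":255},{"x":0,"y":0,"z":0,"wx":0,"wy":0,"wz":0,"grip":255},{"x":0,"y":0,"z":0,"wx":0,"wy":0,"wz":0,"grip":255},{"x":0,"y":0,"z":0,"wx":0,"wy":0,"wz":0,"grip":255},{"x":0,"y":0,"z":0,"wx":0,"wy":0,"wz":0,"grip":255}]'
```

```text
t: 6.35
tcp_pos: [0.5309, -0.1028, 0.03]
orientation: [0.719, 0.696, -0.0, 0.0]
contact_force: [-6.1, -0.9, 17.1]
width: -0.0
```

```bash
python3 -m jog '[{"x":0,"y":0,"z":-0.0005,"wx":0,"wy":0,"wz":0,"grip":255},{"x":0,"y":0,"z":-0.0005,"wx":0,"wy":0,"wz":0,"grip":255},{"x":0,"y":0.001,"z":0,"wx":0,"wy":0,"wz":0,"grip":255},{"x":0,"y":0.001,"z":0,"wx":0,"wy":0,"wz":0,"grip":255},{"x":0,"y":0.001,"z":0,"wx":0,"wy":0,"wz":0,"grip":255},{"x":0.0001,"y":0.001,"z":0,"wx":0,"wy":0,"wz":0,"grip":255},{"x":0,"y":0.001,"z":0,"wx":0,"wy":0,"wz":0,"grip":255},{"x":0,"y":0.001,"z":0,"wx":0,"wy":0,"wz":0,"grip":255},{"x":0.0001,"y":0.001,"z":0,"wx":0,"wy":0,"wz":0,"grip":255},{"x":0,"y":0.001,"z":0,"wx":0,"wy":0,"wz":0,"grip":255}]'
python3 - <<'E'
from h import *
f=grab_frame("wrist"); cv2.imwrite("pics/w3.png",f["frame"]); np.save("pics/w3.npy",f,allow_pickle=True)
E
```

```text
t: 7.35
tcp_pos: [0.5339, -0.0981, 0.03]
orientation: [0.719, 0.695, 0.0, 0.004]
contact_force: [-1.6, -5.5, 18.0]
width: 0.0001
```

View pics/w3.png

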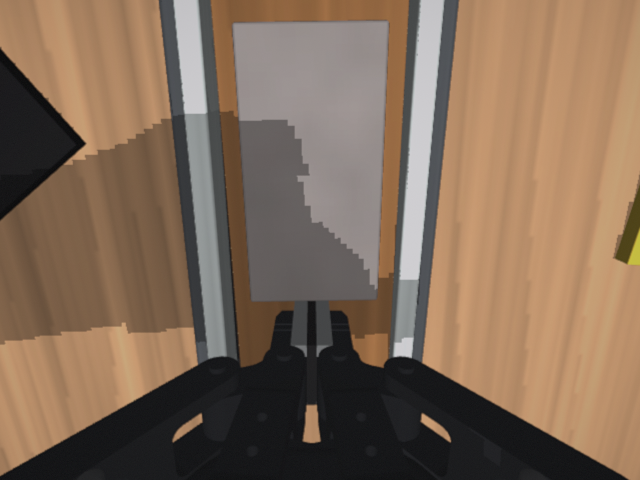

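The view shows the fingertips at (312,310), right behind the stone's rear edge (row 300). The floor is bottomed, since z holds at 0.030 as the force rises. Starting the slide.

```bash
python3 -m jog '[{"x":0,"y":0.002,"z":-0.0003,"wx":0,"wy":0,"wz":0,"grip":255},{"x":0,"y":0.002,"z":0,"wx":0,"wy":0,"wz":0,"grip":255},{"x":0,"y":0.002,"z":0,"wx":0,"wy":0,"wz":0,"grip":255},{"x":0,"y":0.002,"z":0,"wx":0,"wy":0,"wz":0,"grip":255},{"x":0,"y":0.002,"z":0,"wx":0,"wy":0,"wz":0,"grip":255},{"x":0,"y":0.002,"z":0,"wx":0,"wy":0,"wz":0,"grip":255},{"x":0,"y":0.002,"z":0,"wx":0,"wy":0,"wz":0,"grip":255},{"x":0,"y":0,"z":0,"wx":0,"wy":0,"wz":0,"grip":255},{"x":0,"y":0,"z":0,"wx":0,"wy":0,"wz":0,"grip":255},{"x":0,"y":0,"z":0,"wx":0,"wy":0,"wz":0,"grip":255}]'
```

```text
t: 8.4
tcp_pos: [0.5346, -0.0838, 0.03]
orientation: [0.719, 0.695, 0.001, 0.004]
contact_force: [0.1, -6.4, 18.3]
width: 0.0001
```

```bash
python3 -m jog '[{"x":0,"y":0.0025,"z":0,"wx":0,"wy":0,"wz":0,"grip":255},{"x":0,"y":0.0025,"z":0,"wx":0,"wy":0,"wz":0,"grip":255},{"x":0,"y":0.0025,"z":0,"wx":0,"wy":0,"wz":0,"grip":255},{"x":0,"y":0.0025,"z":0,"wx":0,"wy":0,"wz":0,"grip":255},{"x":0,"y":0.0025,"z":0,"wx":0,"wy":0,"wz":0,"grip":255},{"x":0,"y":0.0025,"z":0,"wx":0,"wy":0,"wz":0,"grip":255},{"x":0,"y":0.0025,"z":0,"wx":0,"wy":0,"wz":0,"grip":255},{"x":0,"y":0.0025,"z":0,"wx":0,"wy":0,"wz":0,"grip":255},{"x":0,"y":0,"z":0,"wx":0,"wy":0,"wz":0,"grip":255},{"x":0,"y":0,"z":0,"wx":0,"wy":0,"wz":0,"grip":255}]'
```

```text
t: 9.4
tcp_pos: [0.5349, -0.0634, 0.03]
orientation: [0.719, 0.695, 0.001, 0.004]
contact_force: [0.7, -4.9, 18.4]
width: -0.0001
```

```bash
python3 -m jog '[{"x":0.0001,"y":0.0025,"z":-0.0003,"wx":0,"wy":0,"wz":0,"grip":255},{"x":0,"y":0.0025,"z":0,"wx":0,"wy":0,"wz":0,"grip":255},{"x":0.0001,"y":0.0025,"z":0,"wx":0,"wy":0,"wz":0,"grip":255},{"x":0,"y":0.0025,"z":0,"wx":0,"wy":0,"wz":0,"grip":255},{"x":0.0001,"y":0.0025,"z":0,"wx":0,"wy":0,"wz":0,"grip":255},{"x":0,"y":0.0025,"z":0,"wx":0,"wy":0,"wz":0,"grip":255},{"x":0.0001,"y":0.0025,"z":0,"wx":0,"wy":0,"wz":0,"grip":255},{"x":0,"y":0.0025,"z":0,"wx":0,"wy":0,"wz":0,"grip":255},{"x":0,"y":0,"z":0,"wx":0,"wy":0,"wz":0,"grip":255},{"x":0,"y":0,"z":0,"wx":0,"wy":0,"wz":0,"grip":255}]' && python3 -m jog '[{"x":0,"y":0.002,"z":0,"wx":0,"wy":0,"wz":0,"grip":255},{"x":0,"y":0.002,"z":0,"wx":0,"wy":0,"wz":0,"grip":255},{"x":0,"y":0.002,"z":0,"wx":0,"wy":0,"wz":0,"grip":255},{"x":0,"y":0.002,"z":0,"wx":0,"wy":0,"wz":0,"grip":255},{"x":0,"y":0.002,"z":0,"wx":0,"wy":0,"wz":0,"grip":255},{"x":0,"y":0.002,"z":0,"wx":0,"wy":0,"wz":0,"grip":255},{"x":0,"y":0.001,"z":0,"wx":0,"wy":0,"wz":0,"grip":255},{"x":0,"y":0.001,"z":0,"wx":0,"wy":0,"wz":0,"grip":255},{"x":0,"y":0,"z":0,"wx":0,"wy":0,"wz":0,"grip":255},{"x":0,"y":0,"z":0,"wx":0,"wy":0,"wz":0,"grip":255}]'
```

```text
t: 10.4
tcp_pos: [0.5354, -0.0466, 0.0299]
orientation: [0.72, 0.694, -0.0, 0.005]
contact_force: [-0.2, -11.2, 21.1]
width: -0.0003
t: 11.4
tcp_pos: [0.5355, -0.0317, 0.0299]
orientation: [0.72, 0.694, 0.0, 0.005]
contact_force: [0.4, -10.0, 21.2]
width: 0.0001
```

```bash
python3 -m jog '[{"x":0,"y":0.001,"z":0,"wx":0,"wy":0,"wz":0,"grip":255},{"x":0,"y":0.001,"z":0,"wx":0,"wy":0,"wz":0,"grip":255},{"x":0,"y":0.001,"z":0,"wx":0,"wy":0,"wz":0,"grip":255},{"x":0,"y":0.001,"z":0,"wx":0,"wy":0,"wz":0,"grip":255},{"x":0,"y":0.001,"z":0,"wx":0,"wy":0,"wz":0,"grip":255},{"x":0,"y":0.001,"z":0,"wx":0,"wy":0,"wz":0,"grip":255},{"x":0,"y":0,"z":0,"wx":0,"wy":0,"wz":0,"grip":255},{"x":0,"y":0,"z":0,"wx":0,"wy":0,"wz":0,"grip":255},{"x":0,"y":0,"z":0,"wx":0,"wy":0,"wz":0,"grip":255},{"x":0,"y":0,"z":0,"wx":0,"wy":0,"wz":0,"grip":255}]'
```

```text
t: 12.4
tcp_pos: [0.5355, -0.0266, 0.0299]
orientation: [0.72, 0.694, -0.0, 0.005]
contact_force: [0.1, -11.9, 20.6]
width: 0.0
```

```bash
python3 -m jog '[{"x":0,"y":0.001,"z":0,"wx":0,"wy":0,"wz":0,"grip":255},{"x":0,"y":0.001,"z":0,"wx":0,"wy":0,"wz":0,"grip":255},{"x":0,"y":0.001,"z":0,"wx":0,"wy":0,"wz":0,"grip":255},{"x":0,"y":0,"z":0,"wx":0,"wy":0,"wz":0,"grip":255},{"x":0,"y":0,"z":0,"wx":0,"wy":0,"wz":0,"grip":255},{"x":0,"y":0,"z":0,"wx":0,"wy":0,"wz":0,"grip":255},{"x":0,"y":0,"z":0,"wx":0,"wy":0,"wz":0,"grip":255},{"x":0,"y":0,"z":0,"wx":0,"wy":0,"wz":0,"grip":255},{"x":0,"y":0,"z":0,"wx":0,"wy":0,"wz":0,"grip":255},{"x":0,"y":0,"z":0,"wx":0,"wy":0,"wz":0,"grip":255}]'
```

```text
t: 13.4
tcp_pos: [0.5355, -0.0245, 0.0299]
orientation: [0.72, 0.694, -0.0, 0.006]
contact_force: [0.1, -13.7, 21.4]
width: -0.0002
```

```bash
python3 -m jog '[{"x":0,"y":0.001,"z":0,"wx":0,"wy":0,"wz":0,"grip":255},{"x":0,"y":0.001,"z":0,"wx":0,"wy":0,"wz":0,"grip":255},{"x":0,"y":0.001,"z":0,"wx":0,"wy":0,"wz":0,"grip":255},{"x":0,"y":0.001,"z":0,"wx":0,"wy":0,"wz":0,"grip":255},{"x":0,"y":0,"z":0,"wx":0,"wy":0,"wz":0,"grip":255},{"x":0,"y":0,"z":0,"wx":0,"wy":0,"wz":0,"grip":255},{"x":0,"y":0,"z":0,"wx":0,"wy":0,"wz":0,"grip":255},{"x":0,"y":0,"z":0,"wx":0,"wy":0,"wz":0,"grip":255},{"x":0,"y":0,"z":0,"wx":0,"wy":0,"wz":0,"grip":255},{"x":0,"y":0,"z":0,"wx":0,"wy":0,"wz":0,"grip":255}]'
```

```text
t: 14.4
tcp_pos: [0.5355, -0.0243, 0.0299]
orientation: [0.721, 0.693, -0.002, 0.007]
contact_force: [0.0, -20.7, 22.3]
width: 0.0003
```

```bash
python3 -m jog '[{"x":0,"y":0.001,"z":0,"wx":0,"wy":0,"wz":0,"grip":255},{"x":0,"y":0.001,"z":0,"wx":0,"wy":0,"wz":0,"grip":255},{"x":0,"y":0.001,"z":0,"wx":0,"wy":0,"wz":0,"grip":255},{"x":0,"y":0.001,"z":0,"wx":0,"wy":0,"wz":0,"grip":255},{"x":0,"y":0,"z":0,"wx":0,"wy":0,"wz":0,"grip":255},{"x":0,"y":0,"z":0,"wx":0,"wy":0,"wz":0,"grip":255},{"x":0,"y":0,"z":0,"wx":0,"wy":0,"wz":0,"grip":255},{"x":0,"y":0,"z":0,"wx":0,"wy":0,"wz":0,"grip":255},{"x":0,"y":0,"z":0,"wx":0,"wy":0,"wz":0,"grip":255},{"x":0,"y":0,"z":0,"wx":0,"wy":0,"wz":0,"grip":255}]'
python3 - <<'E'
from h import *
f=grab_frame("wrist"); cv2.imwrite("pics/w4.png",f["frame"]); np.save("pics/w4.npy",f,allow_pickle=True); print(f["xyz"])
E
```

```text
t: 15.4
tcp_pos: [0.5354, -0.0243, 0.03]
orientation: [0.722, 0.692, -0.004, 0.008]
contact_force: [0.9, -27.6, 24.2]
width: 0.0003
[0.53820099 0.05541955 0.17228796]
```

View pics/w4.png

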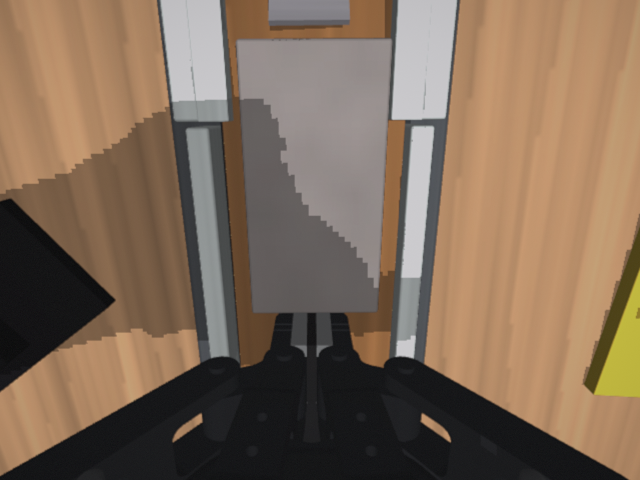

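The stone's rear edge is at row 313 with the fingertips against it, the lips now flank the stone from row 121 up, and the leaf (309,10) lies over the nose. The TCP has stalled at y = −0.0243 while the push rose to 28 N, so the nose is home. I'll ease the push, unload vertically first so the board isn't dragged back, then retreat.

```bash
python3 -m jog '[{"x":0,"y":-0.001,"z":0,"wx":0,"wy":0,"wz":0,"grip":255},{"x":0,"y":-0.001,"z":0,"wx":0,"wy":0,"wz":0,"grip":255},{"x":0,"y":-0.001,"z":0.0005,"wx":0,"wy":0,"wz":0,"grip":255},{"x":0,"y":-0.001,"z":0.001,"wx":0,"wy":0,"wz":0,"grip":255},{"x":0,"y":-0.001,"z":0.001,"wx":0,"wy":0,"wz":0,"grip":255},{"x":0,"y":-0.001,"z":0.001,"wx":0,"wy":0,"wz":0,"grip":255},{"x":0,"y":0,"z":0.001,"wx":0,"wy":0,"wz":0,"grip":255},{"x":0,"y":0,"z":0.001,"wx":0,"wy":0,"wz":0,"grip":255},{"x":0,"y":0,"z":0.0,"wx":0,"wy":0,"wz":0,"grip":255},{"x":0,"y":0,"z":0.0,"wx":0,"wy":0,"wz":0,"grip":255}]'
```

```text
t: 16.45
tcp_pos: [0.533, -0.0245, 0.0321]
orientation: [0.721, 0.693, -0.003, 0.004]
contact_force: [3.9, -16.3, 0.4]
width: 0.0002
```

```bash
python3 -m jog '[{"x":0,"y":-0.0015,"z":0,"wx":0,"wy":0,"wz":0,"grip":255},{"x":0,"y":-0.0015,"z":0,"wx":0,"wy":0,"wz":0,"grip":255},{"x":0,"y":-0.0015,"z":0.0005,"wx":0,"wy":0,"wz":0,"grip":255},{"x":0,"y":-0.0015,"z":0.0005,"wx":0,"wy":0,"wz":0,"grip":255},{"x":0,"y":-0.001,"z":0.001,"wx":0,"wy":0,"wz":0,"grip":255},{"x":0,"y":-0.001,"z":0.001,"wx":0,"wy":0,"wz":0,"grip":255},{"x":0,"y":-0.001,"z":0.001,"wx":0,"wy":0,"wz":0,"grip":255},{"x":0,"y":-0.001,"z":0,"wx":0,"wy":0,"wz":0,"grip":255},{"x":0,"y":0,"z":0.0,"wx":0,"wy":0,"wz":0,"grip":255},{"x":0,"y":0,"z":0.0,"wx":0,"wy":0,"wz":0,"grip":255}]'
```

```text
t: 17.45
tcp_pos: [0.5315, -0.0248, 0.0364]
orientation: [0.718, 0.696, 0.001, -0.0]
contact_force: [-1.1, -0.3, -0.4]
width: -0.0001
```

Contact is free. Backing off slightly, lifting clear and looking.

```bash
python3 -m jog '[{"x":0,"y":-0.002,"z":0,"wx":0,"wy":0,"wz":0,"grip":255},{"x":0,"y":-0.002,"z":0.001,"wx":0,"wy":0,"wz":0,"grip":255},{"x":0,"y":0,"z":0.01,"wx":0,"wy":0,"wz":0,"grip":255},{"x":0,"y":-0.01,"z":0.02,"wx":0,"wy":0,"wz":0,"grip":255},{"x":0,"y":-0.01,"z":0.03,"wx":0,"wy":0,"wz":0,"grip":255},{"x":0,"y":-0.01,"z":0.03,"wx":0,"wy":0,"wz":0,"grip":255},{"x":0,"y":0,"z":0.03,"wx":0,"wy":0,"wz":0,"grip":255},{"x":0,"y":0,"z":0.03,"wx":0,"wy":0,"wz":0,"grip":255},{"x":0,"y":0,"z":0,"wx":0,"wy":0,"wz":0,"grip":255},{"x":0,"y":0,"z":0,"wx":0,"wy":0,"wz":0,"grip":255}]'
python3 - <<'E'
from h import *
f=grab_frame("wrist"); np.save("pics/w5.npy",f,allow_pickle=True)
g=grab_frame("scene")
cv2.imwrite("pics/end.png",np.hstack([cv2.resize(f["frame"],(400,300)),cv2.resize(g["frame"][190:340,210:410],(400,300))]))
cv2.imwrite("pics/w5.png",f["frame"]); cv2.imwrite("pics/s5.png",g["frame"])
P=cloud(f)
np.set_printoptions(linewidth=200,suppress=True)
E
```

```text
t: 18.45
tcp_pos: [0.5316, -0.0598, 0.1883]
orientation: [0.719, 0.695, 0.001, 0.001]
contact_force: [-1.3, -0.3, -0.8]
width: -0.0002
```

View pics/w5.png

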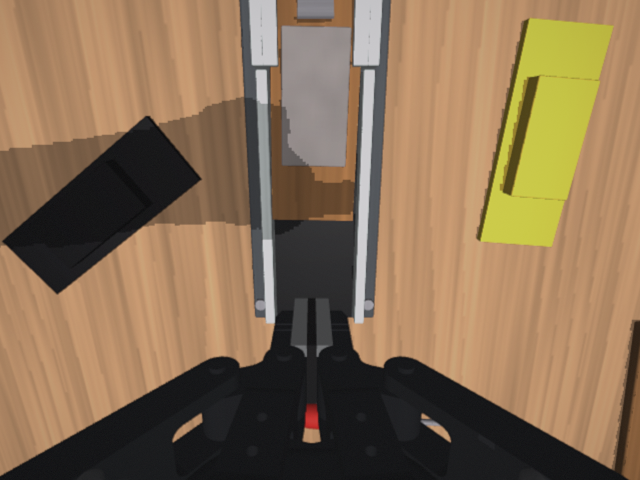

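View pics/s5.png

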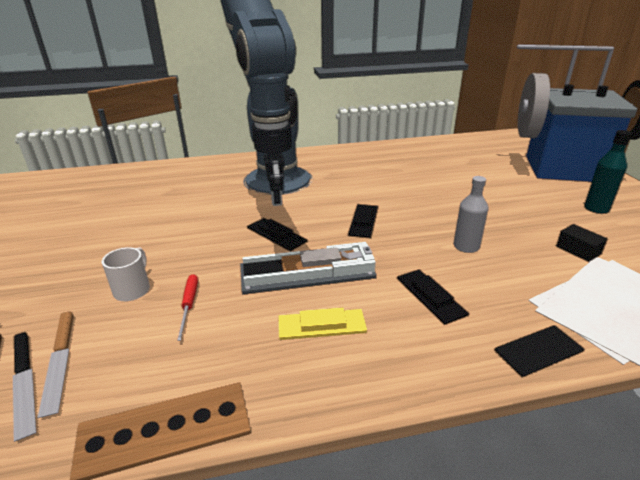

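The board sits under the lips with its ledge end at row 220, the stone's rear edge at row 166 and the lips' entrance at row 66. The mug, flask and screwdriver are where they started in the scene view. Last, a numeric check of the home position.

Run:
```python
from h import *
f=np.load("pics/w5.npy",allow_pickle=True).item()
e=(plane(f,250,66,.0415)+plane(f,381,66,.0415))/2
for n,u,v,h,x in [("stone rear",314,166,.0485,-67),("ledge rear",313,220,.0325,-111),("stone front",316,27,.0485,23),("holder rear rail",270,322,.036,-206)]:
    print(n,((plane(f,u,v,h)-e)[1]*1000).round(1),"expected",x)
f0=np.load("pics/scene0.npy",allow_pickle=True).item()["frame"].astype(int); d=abs(cv2.imread("pics/s5.png").astype(int)-f0).max(2)
for n,(a,b,c,g) in dict(mug=(240,305,95,155),flask=(170,255,445,500),driver=(270,345,170,205)).items(): print(n,(d[a:b,c:g]>40).sum())
s=sense(); print(s["t"],s["contact_force"])
```

```text
stone rear -67.0 expected -67
ledge rear -111.3 expected -111
stone front 22.5 expected 23
holder rear rail -199.3 expected -206
mug 0
flask 0
driver 0
18.55 [-0.35122072  0.40216423 -0.21017549]
```

```bash
python3 -c "
from rig import sign_off; print(sign_off())"
```

```text
the job is handed in; nothing more can be done
None
```

The stone board is in its holder with its nose against the end stop, and I handed the job in at about 18.6 s of the 42 s allowed.

**What I did:** With the fingers shut, I pressed the ledge down until the sprung floor bottomed. Its height held at 30 mm while the force rose to about 17 N. I then slid the board forward with about 18–24 N of downward press. The push was about 5–14 N during the slide and rose to 28 N at the stop, with no further movement. I eased the push, unloaded the ledge before backing away so the board was not dragged back, and lifted clear.

**Final checks:**
- **Home position:** measured from the lips' entrance, the stone's rear face is at −67.0 mm (expected −67), its front at 22.5 mm (expected 23) and the ledge end at −111.3 mm (expected −111).
- **Other objects:** the scene pictures show no change around the mug, flask and screwdriver.
- **Robot contact:** the gripper is clear of everything, with the force reading near zero.

**What disagreed:**
- **Rail end:** one rough reference, the rear end of the rail, read −199 mm against my guess of −206 mm. Its exact position isn't given, so I relied on the other three.
- **Sideways drift:** while pressing, the fingertips drifted 3–4 mm sideways, but they stayed on the ledge.
- **Refused moves:** my first three moves were refused because their rows left out required values; nothing moved.

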